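# Clamp the pin gauge: tighten the ratchet knob until it clicks

## Robot

A 7-joint arm with a two-finger parallel gripper is mounted at the origin on the work surface; the furniture and walls round the work are solid. World frame = base frame: x ahead of the robot, y to its left, z up, the work surface at z = 0. Lengths are in m, angles in rad, forces in N, time in s.
With the tool pointing down it reaches from about 0.35 to 0.9 m from the base axis. Payload 8.1 kg.
Tool frame: the origin (TCP) lies at the very end of the fingers, on their centre line; the grasp point (between the pads) lies 19 mm behind it (arm.grip_depth is the distance from the TCP to the grasp point, in m); x points along the fingers, z is the direction in which the jaws open and shut, and the axes are right-handed (so a half turn about x gives the same grasp; the last joint's range is limited). The gripper opens to 92 mm and grips with 3 to 60 N. Pads are 19 mm wide; open, the fingers measure 130 mm over their backs; the gripper's body (75 mm by 190 mm) begins 47 mm behind the grasp point.
Start: joints at [1.205, 0.434, 0.025, 1.573, -0.012, 1.134, -0.075], TCP at [0.162, -0.604, 0.227] pointing down, gripper open.
Joint ranges: [-2.62, 2.62], [-0.44, 2.09], [-1.27, 1.32], [0.08, 2.57], [-1.32, 4.46], [0.12, 2], [-2.74, 2.74]. Speed limits (rad/s): [2.22, 2.22, 3.01, 3.01, 3.14, 3.14, 3.14].

## Interface

Orientations are given as a rotation vector (axis times angle).
In Python, from cell import status, cams, arm gives the robot as it stands. The module is installed in compiled form; this text tells all that it offers.
- The arm moves only by the tool step_arm, never from a script. Its argument "rows" is a list of rows, each a list of 7 numbers: the gripper command: -1 is fully open, 1 is shut, values between are in proportion, then the shift along the tool's x, y, z as a fraction of full scale, then the turn, a rotation vector about the tool's x, y, z as a fraction of full scale. In form: [[grip, x, y, z, rx, ry, rz], ...]. A call has 1 to 12 rows; each row is the pose to reach, as a shift and turn from the pose commanded when the call began, along the tool's axes at that moment; what a row does not reach only later rows make up. Full scale, the value 1, is 80 cm for a shift and 60 degrees for a turn. A row lasts 1/12 s, in which the tool goes at most 41.7 mm and 7.16 degrees, less where a joint would pass 70% of its speed; a pose out of reach is approached as far as the arm can. A call with a number of a shift or a turn outside -1 to 1 is refused whole. A call with a gripper value outside its range is refused whole. The fingers move at their own pace and stop on an object; "newtons" is the grip in N (left out, the last holds). Time passes only in rows, so rows that repeat a pose let the fingers close. It gives the time, the measured TCP pose, the force and the opening at its end, in the units of the state.
- status.observe(): the state, without advancing time (a new reading comes with each control period).
- cams.get_image(name): name is "scene" or "top" or "wrist"; returns a dict with "pixels" (384x512x3 uint8, red, green, blue), "range_z" (384x512 float32, m along the optical axis (not along the pixel's ray), 0 where there is no reading), "camera_matrix" (3x3 intrinsics, pixels), "eye" and "attitude" of the camera in the world; the wrist camera has in their place "tool_from_camera" (4x4, takes a point from camera to tool coordinates, whose origin is the TCP and whose axes are the tool frame's). Camera axes: x right, y down, z forward; pixel columns grow to the right and rows downward; lengths in m; the calibration is good to about 2 mm. A picture is of the moment at which its call begins: read the wrist's pose just before it.
- arm.sign_off(): hands the job in, once; it reports no verdict.
The state is a dict: "clock": time; "joints": joint angles; "dq": joint speeds; "joint_efforts": joint torques, N m; "position": TCP position; "ee_rot": TCP orientation; "force": force on the tool from outside, world axes, zero at the start; "ft_torque": the same for the moment, N m; "width": opening from 0.0 (shut) to 1.0 (fully open).
Only numpy, scipy, OpenCV 4.12 (cv2) and the standard library are available. Lean on these libraries where they do the work, as an engineer would, in place of code of your own. Each camera call takes 0.05 s, during which the arm holds its last target.

## Task

Two identical blue screw clamps with orange ratchet knobs stand on the bench; one has a steel pin gauge lying under its pad, the other is empty. Tighten the knob of the clamp with the gauge clockwise (seen from above) until the pad bears on the gauge and the ratchet slips past at least one full click, then let go of it. Leave the empty clamp's knob as it is and the gauge in its nest.

Things in the scene. Friction and masses are not known exactly. Their poses are not given: they have to be found in the camera images.
- knob_a_grip (a point): Grip point of the orange ratchet knob on the gauge's clamp: middle of its bar, on the vertical turning axis, 121 mm above the worktop. Bar 40 mm long (x axis), 14 thick (y), 32 high (16 above and below the point), white line at -x; below it a disc 40 mm across. Nothing near is taller; 0.8 to 1.3 rad clockwise in one grasp does it; turning more does no harm. The blue clamp is fixed.
- screw_a (a joint): Turn of the gauge clamp's screw, rad, growing clockwise from above; starts between 0 and 0.4. It turns with the knob (about 0.03 N m), lowering the pad 4.8 mm per rad, and stops at 0.85, when the pad bears on the gauge.
- knob_a (a joint): Slip of the orange knob on that screw (the ratchet), rad, growing clockwise; 0 at the start. Stays 0 until the screw has stopped, then the knob slips evenly at the set torque, 0.12 N m. Each 0.35 rad (20 degrees) of slip is one click; clicks make no sound or jerk and show only as slip. It does not spring back.
- knob_b_end (a point): On the same kind of orange knob on the empty clamp, to be left alone: end of its bar with the white line, 20 mm from that knob's vertical axis (the axis lies 20 mm along this frame's +x), 121 mm above the worktop. Keep clear of a parts organizer at the bench's right edge (beyond y = -0.1 m): its open lid stands about 0.2 m high at about y = -0.3 m.
- gauge_mid (a point): Middle of the steel pin gauge, 13 x 78 x 13 mm, lying loose along its y axis in a shallow nest on the black anvil under the pad of the first clamp, 21 mm sticking out of the clamp's blue arm at either side; 36 mm above the worktop.

How it is judged:
On the way:
1. the screw of the gauge clamp is turned home, its pad on the gauge (value of joint screw_a above 0.78 rad), for 0.05 s.
At the end, for the whole second after the job is handed in: The gauge clamp's screw is home (within 0.15 rad of its stop, pad on the gauge), its ratchet knob has slipped at least one full click (0.35 rad), the gauge is within 10 mm of where it lay and the empty clamp's knob is as it was (its bar end within 6 mm) (value of joint screw_a above 0.7 rad and value of joint knob_a above 0.35 rad and distance of gauge_mid from where it was at the start of the episode below 0.01 m and distance of knob_b_end from where it was at the start of the episode below 0.006 m); the robot touches nothing.
It fails at once if the empty clamp's knob is turned (its bar end moves more than 6 mm, about 17 degrees) (distance of knob_b_end from where it was at the start of the episode above 0.006 m).
It fails at once if the gauge is pushed more than 10 mm out of place (distance of gauge_mid from where it was at the start of the episode above 0.01 m).
It also fails if it takes over 35 s, if anything falls off the work surface, if the arm or the gripper's body presses on something with over 40 N, if the wrist force passes 120 N, or if a joint passes its speed limit or range.

## Working session

There is one attempt and no reset: what is moved stays moved. The work goes in short steps, Python scripts to look and compute and a tool call to move; the robot and the scene stay as the last step left them, time stands still between calls to the robot, and variables do not carry over. Pictures are saved under pics/ and viewed, and the job is handed in when it is done.

Besides the shell and the picture viewer there is one more tool, called after ">>>" as a command line: name --pt "numbers of a row" for each row, then --argument value for the rest. step_arm: Moves the arm, as the interface text tells. Its arguments: {"type":"object","properties":{"rows":{"type":"array","items":{"type":"array","items":{"type":"number"}}},"newtons":{"type":"number"}},"required":["rows"]}

```bash
mkdir -p pics
python3 - <<'E'
from cell import status,cams,arm
import cv2,numpy as np
s=status.observe()
for k in s: print(k,np.round(s[k],3))
for n in ["scene","top"]:
    im=cams.get_image(n)
    cv2.imwrite(f"pics/{n}0.png",im["pixels"][:,:,::-1])
    np.savez(f"{n}0.npz",**im)
    print(n,im["camera_matrix"],im["eye"],im["attitude"])
E
```

```text
clock 0.0
joints [ 1.205  0.435  0.025  1.574 -0.012  1.134 -0.075]
dq [-0.001 -0.    -0.001  0.    -0.002  0.001  0.   ]
joint_efforts [-0.0000e+00 -6.6786e+01  9.8500e-01 -3.1447e+01 -6.0000e-02  4.3000e-02
  0.0000e+00]
position [ 0.162 -0.603  0.226]
ee_rot [ 1.014  1.323 -1.013]
force [-0.685  0.653  0.871]
ft_torque [-0.005  0.033 -0.026]
width 1.001
scene [[426.79492813   0.         257.35175343]
 [  0.         426.79492813 191.77431906]
 [  0.           0.           1.        ]] [-0.04434704  0.4458909   0.80077514] [-1.32384334  2.27658955 -0.86918901]
top [[358.73221345   0.         255.27612059]
 [  0.         358.73221345 196.52699538]
 [  0.           0.           1.        ]] [0.38546665 0.16255031 0.96482497] [-2.14042811  2.19471065 -0.16225368]
```

View pics/scene0.png

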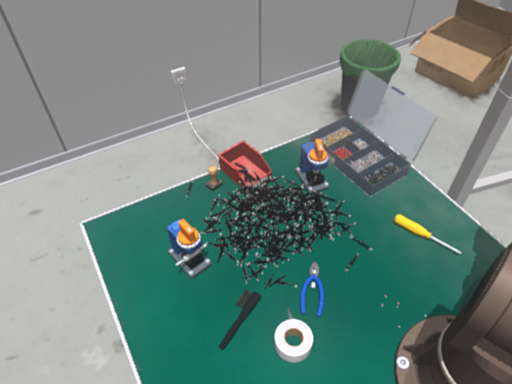

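View pics/top0.png

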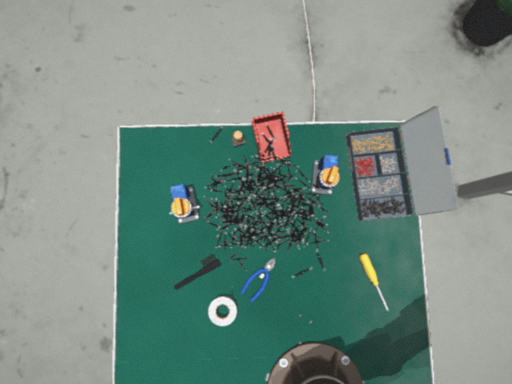

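The scene view shows one clamp at about (185,245) and the other at about (315,160). The top view shows the same two at (182,203) and (327,177). I'll zoom in to find the gauge.

```bash
cat > h.py <<'E'
import numpy as np,cv2
from scipy.spatial.transform import Rotation as R
def ray(im,uv,z):
    K=im["camera_matrix"];A=np.array(im["attitude"]);Rm=R.from_rotvec(A).as_matrix() if A.shape==(3,) else A
    d=Rm@np.linalg.solve(K,np.array([uv[0],uv[1],1.]));e=im["eye"]
    return e+d*(z-e[2])/d[2]
def knobs(im):
    p=im["pixels"][:,:,::-1].copy()
    h=cv2.cvtColor(p,cv2.COLOR_BGR2HSV)
    m=cv2.inRange(h,(8,150,150),(20,255,255))
    n,l,st,c=cv2.connectedComponentsWithStats(m)
    return m,l,[(i,st[i],c[i]) for i in range(1,n) if st[i][4]>40]
E
python3 - <<'E'
from h import *
for n in ["scene","top"]:
    im=dict(np.load(f"{n}0.npz"))
    m,l,ks=knobs(im)
    for i,st,c in ks:
        pts=np.argwhere(l==i)[:,::-1].astype(np.float32)
        print(n,st,c,ray(im,c,.13).round(3),cv2.minAreaRect(pts))
    p=im["pixels"][:,:,::-1]
    tiles=[cv2.resize(p[v-35:v+35,u-35:u+35],(400,400),interpolation=cv2.INTER_CUBIC) for u,v in ([(187,247),(313,165)] if n=="scene" else [(183,203),(327,175)])]
    cv2.imwrite(f"pics/z{n}.png",np.hstack(tiles))
E
```

```text
scene [310 139  17  22 172] [317.98837209 151.95348837] [ 0.522 -0.03   0.13 ] ((319.439697265625, 150.47415161132812), (15.362854957580566, 20.746417999267578), 23.198589324951172)
scene [178 219  20  26 307] [186.87947883 233.3257329 ] [0.457 0.325 0.13 ] ((185.25, 232.75001525878906), (24.041629791259766, 19.091880798339844), 45.0)
top [323 167  15  17 108] [330.9537037  175.06481481] [ 0.538 -0.04   0.13 ] ((331.6037902832031, 175.11318969726562), (11.266915321350098, 17.67740249633789), 29.05460548400879)
top [179 199   7  16  55] [182.2        206.52727273] [0.471 0.312 0.13 ] ((182.17919921875, 206.1647186279297), (15.129691123962402, 4.713773250579834), 81.25383758544922)
```

View pics/zscene.png

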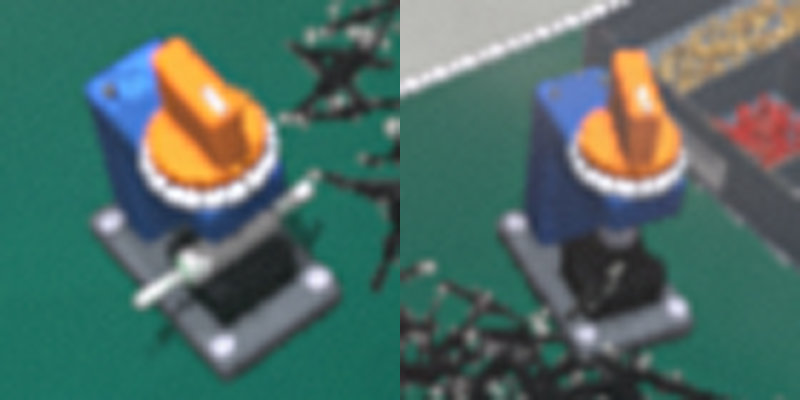

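View pics/ztop.png

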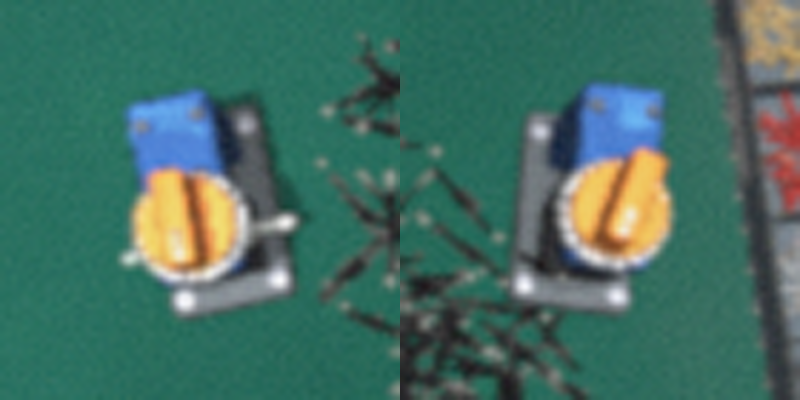

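Run:
```python
from h import *
im=dict(np.load("top0.npz"))
f=lambda x,y:(183-35+x/5.714,203-35+y/5.714)
for x,y,z in [(166,174,.137),(182,262,.137),(178,245,.137),(189,228,.1)]: print(ray(im,f(x,y),z).round(4))
print(R.from_rotvec([1.014,1.323,-1.013]).as_matrix().round(3))
# lid/organizer
Rm=R.from_rotvec(im["attitude"]).as_matrix()
for u,v in [(405,122),(405,215),(438,108),(450,210),(350,215),(430,160)]:
    d=im["range_z"][v,u]; print(u,v,(im["eye"]+Rm@(np.linalg.solve(im["camera_matrix"],[u,v,1])*d)).round(3))
```

```text
[0.4894 0.3223 0.137 ]
[0.4535 0.3159 0.137 ]
[0.4604 0.3175 0.137 ]
[0.4709 0.3198 0.1   ]
[[-0.     0.966  0.26 ]
 [ 0.001  0.26  -0.966]
 [-1.    -0.    -0.001]]
405 122 [ 0.684 -0.256  0.071]
405 215 [ 0.446 -0.267  0.002]
438 108 [ 0.682 -0.288  0.173]
450 210 [ 0.445 -0.298  0.166]
350 215 [ 0.45  -0.117  0.001]
430 160 [ 0.571 -0.285  0.122]
```

>>> step_arm --pt "-1 -0.1 0 0 0 0 0" --pt "-1 -0.125 0 0 0 0 0" --pt "-1 -0.125 0.5 -0.45 -0.3 0 0" --pt "-1 -0.125 0.5 -0.45 -1 0 0" --pt "-1 -0.125 0.5 -0.45 -1 0 0" --pt "-1 -0.125 0.5 -0.45 -1 0 0" --pt "-1 -0.125 0.5 -0.45 -1 0 0" --pt "-1 -0.125 0.5 -0.45 -1 0 0" --pt "-1 -0.125 0.5 -0.45 -1 0 0" --pt "-1 -0.125 0.5 -0.45 -1 0 0" --pt "-1 -0.125 0.5 -0.45 -1 0 0" --pt "-1 -0.125 0.5 -0.45 -1 0 0"

```text
clock: 1.1
position: [0.3893, -0.2522, 0.323]
ee_rot: [0.202, 1.562, -0.202]
force: [1.3, 0.2, -0.4]
width: 1.0
```

Run:
```python
from h import *
from cell import status,cams
s=status.observe()
im=cams.get_image("wrist");print(im["tool_from_camera"].round(3),im["camera_matrix"].round(1))
M=R.from_rotvec(s["ee_rot"]).as_matrix();print(M.round(3),s["position"],s["joints"].round(2))
print(M.T@(np.array([.44,.25,.30])-s["position"])/.8)
```

```text
[[ 0.    -0.305  0.952 -0.157]
 [-0.    -0.952 -0.305  0.083]
 [ 1.    -0.    -0.    -0.   ]
 [ 0.     0.     0.     1.   ]] [[315.8   0.  254.1]
 [  0.  315.8 193.2]
 [  0.    0.    1. ]]
[[-0.     0.255  0.967]
 [-0.     0.967 -0.255]
 [-1.    -0.    -0.   ]] [ 0.38927887 -0.25221038  0.32296963] [ 0.8   0.13 -0.38  1.77  0.05  1.26  0.15]
[ 0.02854508  0.62321389 -0.09859061]
```

>>> step_arm --pt "-1 0.03 0.66 -0.08 -1 0 0" --pt "-1 0.03 0.66 -0.08 -1 0 0" --pt "-1 0.03 0.66 -0.08 -1 0 0" --pt "-1 0.03 0.66 -0.08 -1 0 0" --pt "-1 0.03 0.66 -0.08 -1 0 0" --pt "-1 0.03 0.66 -0.08 -1 0 0" --pt "-1 0.03 0.66 -0.08 -1 0 0" --pt "-1 0.03 0.66 -0.08 -1 0 0" --pt "-1 0.03 0.66 -0.08 -1 0 0" --pt "-1 0.03 0.66 -0.08 -1 0 0" --pt "-1 0.03 0.66 -0.08 -1 0 0" --pt "-1 0.03 0.66 -0.08 -1 0 0"

```text
clock: 2.15
position: [0.4588, 0.2419, 0.3]
ee_rot: [-0.614, 1.483, 0.614]
force: [0.8, -1.1, 1.1]
width: 1.0
```

```bash
cat >> h.py <<'E'
def togo(s,p,ang):
    M=R.from_rotvec(s["ee_rot"]).as_matrix()
    a=np.radians(ang);z=np.array([np.cos(a),np.sin(a),0]);x=np.array([0,0,-1.]);G=np.c_[x,np.cross(z,x),z]
    print("pos",np.round(s["position"],4),"zang",np.degrees(np.arctan2(M[1,2],M[0,2])).round(2),"q",np.round(s["joints"],2),"t",s["clock"])
    print("shift",(M.T@(np.array(p)-s["position"])/.8).round(4),"rot",(np.degrees(R.from_matrix(M.T@G).as_rotvec())/60).round(3))
E
python3 - <<'E'
from h import *
from cell import status
togo(status.observe(),[.472,.319,.24],100)
E
```

```text
pos [0.4588 0.2419 0.3   ] zang 44.99 q [ 0.06  0.32 -0.84  1.67  0.24  1.27 -0.04] t 2.15
shift [0.0749 0.0565 0.0798] rot [-0.917 -0.001 -0.   ]
```

>>> step_arm --pt "-1 0.075 0.0565 0.08 -0.92 0 0" --pt "-1 0.075 0.0565 0.08 -0.92 0 0" --pt "-1 0.075 0.0565 0.08 -0.92 0 0" --pt "-1 0.075 0.0565 0.08 -0.92 0 0" --pt "-1 0.075 0.0565 0.08 -0.92 0 0" --pt "-1 0.075 0.0565 0.08 -0.92 0 0" --pt "-1 0.075 0.0565 0.08 -0.92 0 0" --pt "-1 0.075 0.0565 0.08 -0.92 0 0" --pt "-1 0.075 0.0565 0.08 -0.92 0 0" --pt "-1 0.075 0.0565 0.08 -0.92 0 0"

```text
clock: 2.98
position: [0.4721, 0.3173, 0.2399]
ee_rot: [-1.337, 1.122, 1.338]
force: [0.6, 0.6, -0.6]
width: 1.0
```

Run:
```python
from h import *
from cell import status,cams
s=status.observe();togo(s,[.472,.319,.24],100)
im=cams.get_image("wrist")
np.savez("w1.npz",**im,pos=s["position"],rot=s["ee_rot"])
cv2.imwrite("pics/w1.png",im["pixels"][:,:,::-1])
```

```text
pos [0.4721 0.3173 0.2399] zang 100.06 q [ 0.01  0.53 -1.03  1.64  0.47  1.25  0.63] t 2.9833
shift [-0.0001 -0.0003  0.0021] rot [ 0.001 -0.    -0.001]
```

View pics/w1.png

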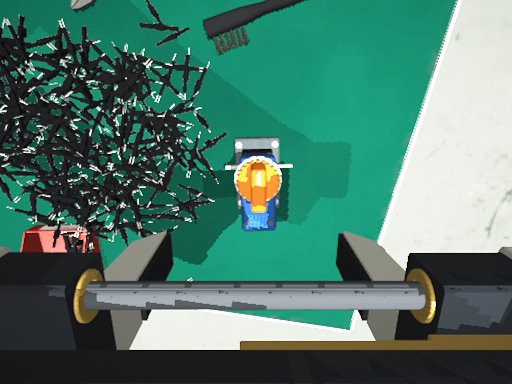

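The wrist view shows the gauge clamp's knob at about (258,185), with the bar nearly vertical in the image and so square to the jaws. The gauge shows at row 166, columns 226–292. Next I'll measure the bar.

```bash
cat >> h.py <<'E'
def world_cam(w):
    T=w["tool_from_camera"];M=R.from_rotvec(w["rot"]).as_matrix()
    return dict(camera_matrix=w["camera_matrix"],attitude=M@T[:3,:3],eye=M@T[:3,3]+w["pos"])
E
python3 - <<'E'
from h import *
w=dict(np.load("w1.npz"));c=world_cam(w)
c["attitude"]=R.from_matrix(c["attitude"]).as_rotvec()
d=w["range_z"];p=w["pixels"][:,:,::-1]
u0,v0=220,135
crop=p[v0:v0+100,u0:u0+80]
cv2.imwrite("pics/w1z.png",cv2.resize(crop,None,fx=6,fy=6,interpolation=cv2.INTER_CUBIC))
Rm=R.from_rotvec(c["attitude"]).as_matrix()
vv,uu=np.mgrid[140:235,225:300]
P=np.linalg.inv(w["camera_matrix"])@np.c_[uu.ravel(),vv.ravel(),np.ones(uu.size)].T*d[vv,uu].ravel()
W=(Rm@P).T+c["eye"]
z=W[:,2];print(np.histogram(z,np.arange(-.01,.16,.01)))
m=(z>.128)&(z<.15)
q=(W[m,:2]*1000).astype(np.float32);print(m.sum(),cv2.minAreaRect(q),W[m].mean(0),z[m].max())
m=(z>.09)
q=(W[m,:2]*1000).astype(np.float32);r=cv2.fitLine(q,cv2.DIST_L2,0,.01,.01)
E
```

```text
(array([1859, 1379,  711,   59,  194,    0,    0,    0,   33,   84, 1205,
        817,   32,   42,  692,    0]), array([-0.01,  0.  ,  0.01,  0.02,  0.03,  0.04,  0.05,  0.06,  0.07,
        0.08,  0.09,  0.1 ,  0.11,  0.12,  0.13,  0.14,  0.15]))
702 ((470.5533142089844, 320.9537353515625), (39.54513168334961, 13.395465850830078), 10.177205085754395) [0.46948665 0.32069475 0.13505598] 0.13782901898988142
```

View pics/w1z.png

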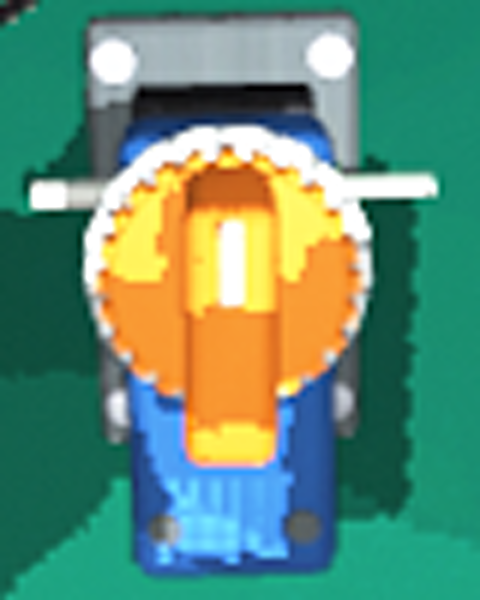

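Run:
```python
from h import *
from cell import status
togo(status.observe(),[.4706,.3208,.11],100.2)
```

```text
pos [0.472  0.3174 0.2401] zang 100.04 q [ 0.01  0.53 -1.03  1.64  0.47  1.25  0.63] t 3.0333
shift [0.1626 0.0009 0.0046] rot [-0.003 -0.    -0.001]
```

>>> step_arm --pt "-1 0.02 0.001 0.0045 0 0 0" --pt "-1 0.06 0.001 0.0045 0 0 0" --pt "-1 0.1 0.001 0.0045 0 0 0" --pt "-1 0.12 0.001 0.0045 0 0 0" --pt "-1 0.14 0.001 0.0045 0 0 0" --pt "-1 0.155 0.001 0.0045 0 0 0" --pt "-1 0.162 0.001 0.0045 0 0 0" --pt "-1 0.162 0.001 0.0045 0 0 0" --pt "-1 0.162 0.001 0.0045 0 0 0"

```text
clock: 3.78
position: [0.4707, 0.3214, 0.1113]
ee_rot: [-1.339, 1.119, 1.339]
force: [-0.5, 0.1, 0.7]
width: 1.001
```

Run:
```python
from h import *
from cell import status,cams
s=status.observe();togo(s,[.4706,.3208,.11],100.2)
im=cams.get_image("wrist");p=im["pixels"][:,:,::-1]
cv2.imwrite("pics/w2.png",p)
```

```text
pos [0.4707 0.3214 0.1113] zang 100.22 q [-0.07  0.65 -0.93  1.79  0.61  1.02  0.51] t 3.7833
shift [ 0.0017  0.0003 -0.0007] rot [0. 0. 0.]
```

View pics/w2.png

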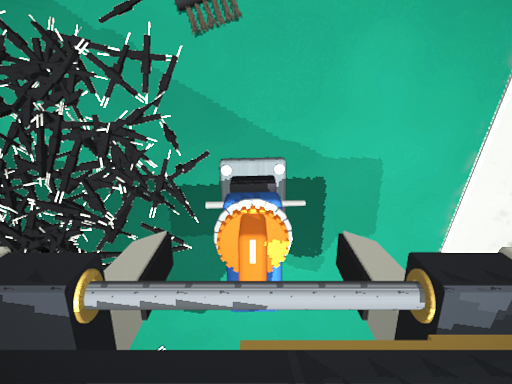

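The bar, at about (253,245), sits centred between the open fingers. Closing now.

>>> step_arm --pt "1 0 0 0 0 0 0" --pt "1 0 0 0 0 0 0" --pt "1 0 0 0 0 0 0" --pt "1 0 0 0 0 0 0" --pt "1 0 0 0 0 0 0" --pt "1 0 0 0 0 0 0" --pt "1 0 0 0 0 0 0" --pt "1 0 0 0 0 0 0" --pt "1 0 0 0 0 0 0" --pt "1 0 0 0 0 0 0" --pt "1 0 0 0 0 0 0" --pt "1 0 0 0 0 0 0" --newtons 40

```text
clock: 4.83
position: [0.4706, 0.3211, 0.1108]
ee_rot: [-1.34, 1.119, 1.34]
force: [-0.5, 0.1, 0.1]
width: 0.177
```

>>> step_arm --pt "1 0 0 0 0 0 0" --pt "1 0 0 0 0 0 0" --pt "1 0 0 0 0 0 0" --pt "1 0 0 0 0 0 0"

```text
clock: 5.17
position: [0.4706, 0.3207, 0.1108]
ee_rot: [-1.34, 1.12, 1.339]
force: [0.0, -4.2, 2.6]
width: 0.15
```

>>> step_arm --pt "1 0 0 0 0.08 0 0" --pt "1 0 0 0 0.16 0 0" --pt "1 0 0 0 0.24 0 0" --pt "1 0 0 0 0.32 0 0" --pt "1 0 0 0 0.4 0 0" --pt "1 0 0 0 0.48 0 0" --pt "1 0 0 0 0.56 0 0" --pt "1 0 0 0 0.64 0 0" --pt "1 0 0 0 0.72 0 0" --pt "1 0 0 0 0.8 0 0" --pt "1 0 0 0 0.88 0 0" --pt "1 0 0 0 0.88 0 0"

```text
clock: 6.17
position: [0.4708, 0.321, 0.1108]
ee_rot: [-0.644, 1.473, 0.644]
force: [0.5, -1.7, 0.6]
width: 0.151
```

Run:
```python
from h import *
from cell import status,cams
s=status.observe();togo(s,[.4706,.3208,.11],100.2);print(s["force"],s["ft_torque"],s["width"])
```

```text
pos [0.4708 0.321  0.1108] zang 47.23 q [-0.2   0.57 -0.71  1.8   0.45  0.94 -0.28] t 6.1667
shift [ 0.001  -0.     -0.0004] rot [-0.883 -0.     0.001]
[ 0.45978816 -1.65991449  0.59391973] [-0.36601008 -0.34172595  0.00577109] 0.15129640544298414
```

>>> step_arm --pt "1 0 0 0 0.08 0 0" --pt "1 0 0 0 0.16 0 0" --pt "1 0 0 0 0.24 0 0" --pt "1 0 0 0 0.32 0 0" --pt "1 0 0 0 0.4 0 0" --pt "1 0 0 0 0.48 0 0" --pt "1 0 0 0 0.56 0 0" --pt "1 0 0 0 0.64 0 0" --pt "1 0 0 0 0.7 0 0" --pt "1 0 0 0 0.7 0 0"

```text
clock: 7.0
position: [0.471, 0.3211, 0.1108]
ee_rot: [-0.075, 1.569, 0.074]
force: [2.5, -0.9, 0.7]
width: 0.149
```

Run:
```python
from h import *
from cell import status,cams
s=status.observe();togo(s,[.4706,.3208,.11],100.2);print(s["force"],s["ft_torque"],s["width"])
im=cams.get_image("wrist");p=im["pixels"][:,:,::-1]
cv2.imwrite("pics/w3.png",p)
```

```text
pos [0.471  0.3211 0.1108] zang 5.44 q [-0.32  0.53 -0.52  1.81  0.33  0.89 -0.9 ] t 7.0
shift [ 0.001  -0.0003 -0.0006] rot [-1.579e+00  1.000e-03  1.000e-03]
[ 2.52979239 -0.87979585  0.74700685] [-0.41020018 -0.72834094  0.041901  ] 0.14920974023036698
```

View pics/w3.png

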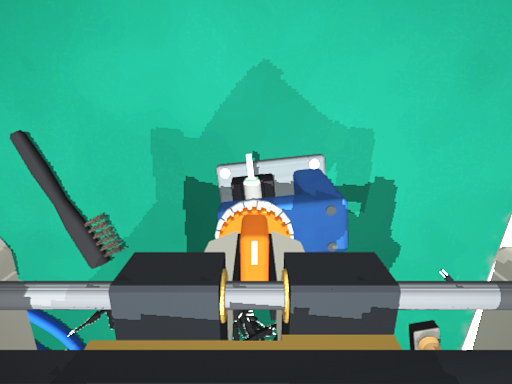

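The bar turned with the jaws by about 95°; its white line shows at (254,250). I'll open partway, because the blue arm is now on the jaw side, and then lift.

>>> step_arm --pt "0.3 0 0 0 0 0 0" --pt "0.3 0 0 0 0 0 0" --pt "0.3 0 0 0 0 0 0" --pt "0.3 0 0 0 0 0 0" --pt "0.3 -0.02 0 0 0 0 0" --pt "0.3 -0.06 0 0 0 0 0" --pt "0.3 -0.11 0 0 0 0 0" --pt "-0.5 -0.16 0 0 0 0 0" --pt "-0.5 -0.16 0 0 0 0 0" --pt "-0.5 -0.16 0 0 0 0 0" --pt "-0.5 -0.16 0 0 0 0 0" --pt "-0.5 -0.16 0 0 0 0 0"

```text
clock: 8.05
position: [0.4699, 0.3204, 0.2375]
ee_rot: [-0.076, 1.571, 0.074]
force: [0.1, -0.6, -0.8]
width: 0.661
```

Run:
```python
from h import *
from cell import status,cams
s=status.observe();togo(s,[.4706,.3208,.11],100.2);print(s["force"],s["width"])
w=cams.get_image("wrist");p=w["pixels"][:,:,::-1]
w.update(pos=s["position"],rot=s["ee_rot"]);c=world_cam(w)
d=w["range_z"]
vv,uu=np.mgrid[120:235,205:320]
P=np.linalg.inv(w["camera_matrix"])@np.c_[uu.ravel(),vv.ravel(),np.ones(uu.size)].T*d[vv,uu].ravel()
W=(c["attitude"]@P).T+c["eye"];z=W[:,2]
m=(z>.128)&(z<.15)
print(m.sum(),cv2.minAreaRect((W[m,:2]*1000).astype(np.float32)))
cv2.imwrite("pics/w4.png",p)
for n in ["scene","top"]:
    im=cams.get_image(n);p=im["pixels"][:,:,::-1]; o=np.load(f"{n}0.npz")["pixels"][:,:,::-1]
    u,v=(313,165) if n=="scene" else (327,175)
    k=[cv2.resize(q[v-35:v+35,u-35:u+35],(400,400)) for q in (o,p)]
    cv2.imwrite(f"pics/b{n}.png",np.hstack(k)); print(n,np.abs(k[0].astype(int)-k[1]).mean())
    if n=="scene": cv2.imwrite("pics/s4.png",p)
```

```text
pos [0.4699 0.3204 0.2375] zang 5.47 q [-0.28  0.4  -0.57  1.66  0.23  1.15 -0.81] t 8.05
shift [0.1593 0.0006 0.0012] rot [-1.579e+00 -3.000e-03 -1.000e-03]
[ 0.09661079 -0.58918984 -0.76804014] 0.6613551448234093
715 ((471.1490173339844, 320.8935546875), (13.945799827575684, 39.17460632324219), 5.253720283508301)
scene 13.139229166666667
top 5.0762833333333335
```

View pics/w4.png

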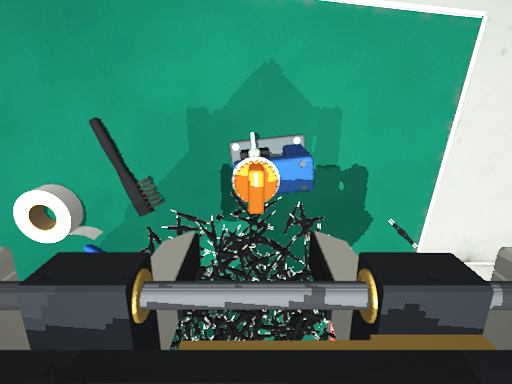

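View pics/bscene.png

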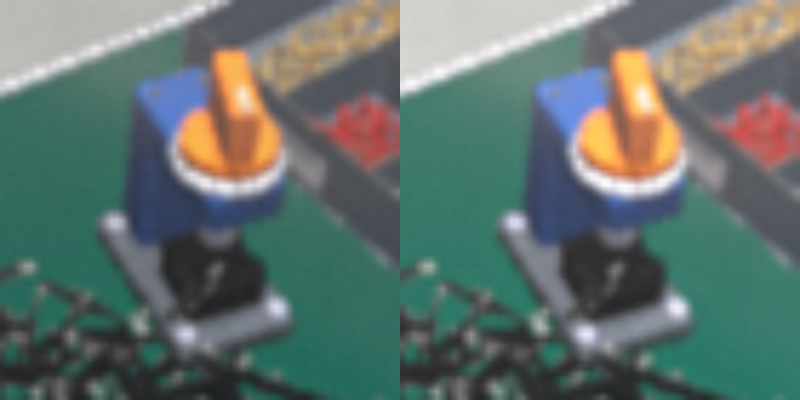

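Run:
```python
from h import *
from cell import status,cams,arm
w=dict(np.load("w1.npz"));c=world_cam(w)
for uv in [(225,167.5),(292.8,166)]: print(ray(c,uv,.036).round(4))
s=status.observe();w=cams.get_image("wrist");w.update(pos=s["position"],rot=s["ee_rot"]);c=world_cam(w)
cv2.imwrite("pics/w5z.png",cv2.resize(w["pixels"][120:220,215:315,::-1],None,fx=5,fy=5,interpolation=cv2.INTER_CUBIC))
print(ray(c,(252.5,133),.036))
```

```text
[0.4789 0.2839 0.036 ]
[0.4633 0.3617 0.036 ]
[0.46399118 0.35915496 0.036     ]
```

View pics/w5z.png

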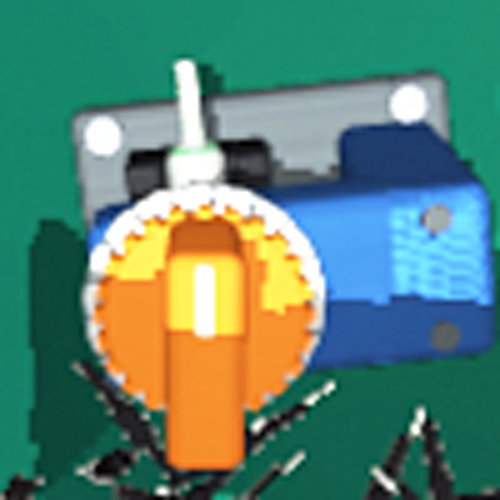

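The gauge's end (185,62 in this crop) is within about 2.6 mm of where it was. The knob is free of the gripper, so I'm handing in.

```bash
python3 -c "
from cell import arm
print(arm.sign_off())"
```

```text
the job is handed in; nothing more can be done
None
```

I gripped the knob of the gauge's clamp (the left one, at about x 0.471, y 0.321 m) and turned it clockwise in one grasp. I then let go, lifted clear and handed the job in at about 8 s; no verdict was reported.

- **Knob turn:** depth measurements before and after put the bar at +10.2° and −84.7°, about 1.66 rad clockwise. The screw can use at most 0.85 rad of that, so the ratchet slipped about 0.8 rad or more, at least two clicks. I inferred this from the angle, because slip cannot be read directly.
- **Gauge:** its visible end is within about 2.6 mm of where it was, close to the 2 mm camera calibration error, and it still lies in its nest.
- **Empty clamp:** its knob looks the same in the scene view before and after. My pixel-difference numbers there were not zero (13 in the scene view, 5 in the top view). In the scene view I put that down to image noise and lighting, since I could see no movement. I did not look at the top-view crop.
- **Robot:** after release the gripper was 0.1 m above the knob, touching nothing, with the wrist force reading near zero.

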